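# Load a rechargeable cell into its spring holder and strap it down

### The job

Take the blue rechargeable cell out of the white charging cradle and load it into the black battery holder: press its plain end against the coil spring and drop its red-banded end in behind the contact plate, so that it lies flat between the two. Then lift the holder's metal strap by its red knob, swing it over the cell and let its slot drop fully over the second bolt. Leave the other things on the table where they are.

Things in the scene. Friction and masses are not known exactly. Their poses are not given: they have to be found in the camera images.
- cell: loose rechargeable cell, a blue square bar 28 x 50 x 28 mm (x, y, z) with 2 mm rounded edges, about 90 g, red band round the last 9 mm of its plus end. Origin: centre of its underside; +y points to the plus (red) end, z up. It starts lying in the cradle, underside 12 mm above the table, its two ends sticking out of the cradle by 8 mm each.
- cell_plus (a point): centre of the cell's red-banded plus end face (25 mm along +y, 14 mm above the underside)
- cell_minus (a point): centre of the cell's plain minus end face (25 mm along -y, 14 mm above the underside)
- cradle: fixed white charging cradle, origin under its centre: foot plate 64 x 92 x 4 mm, on it a trough 34 mm long along y, floor 12 mm above the table. Its side walls (4 mm thick, 31 mm apart, at +x and -x) rise to 40 mm, level with the top of the cell, so the cell's sides are covered and only its end faces can be gripped there. Both trough ends are open.
- holder: fixed black battery holder, origin under it on the table. Base 52 mm (x) by 138 mm (y from -74 to +64), 6 mm thick; its top is the floor the cell lies on, along y at x = 0, red end to +y. Seated: underside 6 mm, top 34 mm above the table, red end at y = +30, plain end at y = -20 mm. Two guide rails 31 mm apart (y -14 to +28) rise 6 mm, a spring housing block (y -33 to -49) 21 mm over the floor.
- contact_plate (a point): where the centre of the cell's plus end face belongs: on the inner face of the contact plate, at holder y = +30 mm, 20 mm above the table. The plate's wall is 5 mm thick, 30 mm wide and rises 14 mm above the holder's floor
- spring (a joint): coil spring with a 12 mm brass disc on its end, centred 11 mm above the holder's floor; 0 = free, disc face at holder y = -18 mm; grows as the disc is pushed toward -y, up to 0.012 m; pushes back with about 3.2 N at 0, 4 N with the cell seated (0.002 m) and 8.5 N at 0.012 m
- strap (a joint): turn of the metal strap about the pivot bolt, rad: 0 = lying along the holder's -y over the cell, its slot above the second bolt; grows counter-clockwise seen from above, 1.57 = pointing along the holder's +x. Range -0.15 to 2.0. Starts swung open; turns with slight friction and stays where it is left
- strap_lift (a joint): height of the strap above its bosses, m: 0 = down on the bosses, at most 0.019; the strap stays level and sinks by its own weight (about 100 g) when let go
- strap_pivot (a point): axis of the pivot bolt at holder y = +52 mm, 36 mm above the table (underside of the strap when it is down). Its boss is 16 mm across up to there, its 16 mm head ends 65 mm above the table
- strap_slot (a point): centre of the strap's slot on its underside, 106 mm from the pivot axis; the slot is 11 mm wide and 18 mm long; strap 24 mm wide, 4 mm thick
- strap_knob (a point): middle of the red knob, an upright round post 14 mm across and 22 mm high standing on the strap's outer end, 124 mm from the pivot axis; this point is 11 mm above the strap's top face
- second_bolt (a point): axis of the second bolt at holder y = -54 mm, at the top of its 18 mm boss, 36 mm above the table; the bolt is 6 mm across with a round top 47 mm above the table, so the strap must be lifted more than 11 mm to pass over it
- timer: bystander: kitchen timer, red dial, 68 mm across, 36 mm high, origin under its centre
- tape_roll: bystander: roll of tape, 100 mm across, 25 mm high, origin under its centre
- probe: bystander: probe thermometer 174 x 22 x 14 mm lying along its x, origin under its centre
- spoon: bystander: measuring spoon 41 x 132 x 16 mm lying along its y, origin under its centre
- bowl_mid: bystander: white pulp bowl 148 mm across, 44 mm high, origin under its centre
- bowl_red: bystander: red bowl 150 mm across, 60 mm high, origin under its centre
There are look-alikes about, which are no part of the job. Several things have the shape of the holder; the one meant has the colours described above.

How it is judged (in metres and radians):
On the way, in this order (a step that is already met when the one before it is completed fails the run):
1. the cell lies flat in the holder, plain end on the spring, red end at the contact plate, let go (distance between cell_plus and contact_plate below 0.004 m and angle between the y axis of cell and the y axis of holder, either way round below 0.07 rad and contact force between cell and the fingers below 0.1 N), for 0.2 s.
2. the strap lies over the cell, down over the second bolt (horizontal distance between strap_slot and second_bolt below 0.007 m and value of joint strap_lift below 0.002 m), for 0.2 s.
At the end, for the whole second after the job is handed in: The cell is at rest in the holder with the centre of its red end within 4 mm of its place on the contact plate and its length within 0.07 rad of the holder's; the strap lies over it with its slot within 7 mm of the second bolt and no more than 2 mm above its bosses (all of step 2 and distance between cell_plus and contact_plate below 0.004 m and angle between the y axis of cell and the y axis of holder, either way round below 0.07 rad and linear speed of cell below 0.01 m/s); the robot touches nothing.
It fails at once if a bystander (timer, tape roll, thermometer, spoon, bowl) is shifted by more than 3 cm (distance of any of timer, tape_roll, probe, spoon, bowl_mid, bowl_red from where it was at the start of the episode above 0.03 m).
It also fails if it takes over 64 s, if anything falls off the work surface, if the arm or the gripper's body presses on something with over 40 N, if the wrist force passes 120 N, or if a joint passes its speed limit or range.

### The arm

A 6-joint arm with a two-finger parallel gripper is mounted at the origin on the work surface; the furniture and walls round the work are solid. World frame = base frame: x ahead of the robot, y to its left, z up, the work surface at z = 0. Lengths are in m, angles in degrees, forces in N, time in s.
With the tool pointing down it reaches from about 0.25 to 0.775 m from the base axis. Payload 4 kg.
Tool frame: the origin (TCP) lies between the finger pads; the fingertips stand 11 mm ahead of it and the grasp point (between the pads) lies 8 mm behind it (manip.tcp_to_tips is the distance from the TCP to the fingertips, in m); z points along the fingers, x is the direction in which the jaws open and shut, and the axes are right-handed (so a half turn about z gives the same grasp; the last joint's range is limited). The gripper opens to 94 mm and grips with 3 to 60 N. Pads are 16 mm wide; open, the fingers measure 119 mm over their backs; the gripper's body (75 mm by 177 mm) begins 78 mm behind the grasp point.
Start: joints at [67.202, 4.996, 78.535, -0, 96.463, -5.907], TCP at [0.16, 0.526, 0.217] pointing down, gripper open.
Joint ranges: [-177.83, 177.83], [-43.37, 116.18], [15.69, 146.23], [-61.86, 241.86], [9.47, 152.12], [-147.06, 147.06]. Speed limits (degrees/s): [159.86, 159.86, 180, 180, 180, 180].

### API

Orientations are given as [roll, pitch, yaw] about the fixed x, y, z axes, in that order (R = Rz(yaw) Ry(pitch) Rx(roll)).
In Python, from rig import read_state, optics, manip gives the robot as it stands.
- The arm moves only by the tool play_rows, never from a script. Its argument "moves" is a list of rows, each an object of numbers: "dx", "dy", "dz": the shift along the tool's x, y, z in m; "rx", "ry", "rz": the turn, a rotation vector about the tool's x, y, z in degrees; "hand": the closure, from -1 (fully open) to 1 (shut). In form: [{"dx": .., "dy": .., "dz": .., "rx": .., "ry": .., "rz": .., "hand": ..}, ...]. A call has 1 to 10 rows; each row is the pose to reach, as a shift and turn from the pose commanded when the call began, along the tool's axes at that moment; what a row does not reach only later rows make up. A row lasts 1/10 s, in which the tool goes at most 50 mm and 8.59 degrees, less where a joint would pass 70% of its speed; a pose out of reach is approached as far as the arm can. A call with a gripper value outside its range is refused whole. The fingers move at their own pace and stop on an object; the grip force is fixed at half the most. Time passes only in rows, so rows that repeat a pose let the fingers close. It gives the time, the measured TCP pose, the force and the opening at its end, in the units of the state.
- read_state(): the state, without advancing time (a new reading comes with each control period).
- optics.grab_frame(name): name is "scene" or "top" or "wrist"; returns a dict with "image" (420x560x3 uint8, blue, green, red), "fx", "fy", "cx", "cy" (pixels), "distortion" ([k1, k2, p1, p2, k3] as OpenCV has them; the pictures are not rectified), "rvec" (rotation vector, rad) and "tvec" (3), from world to camera coordinates, as OpenCV has them. Camera axes: x right, y down, z forward; pixel columns grow to the right and rows downward; lengths in m; the calibration is good to about 2 mm. A picture is of the moment at which its call begins. There is no depth.
- manip.sign_off(): hands the job in, once; it reports no verdict.
The state is a dict: "clock": time; "joints": joint angles; "joint_velocities": joint speeds; "joint_torque": joint torques, N m; "position": TCP position; "tool_rot": TCP orientation; "ft_force": force on the tool from outside, world axes, zero at the start; "ft_torque": the same for the moment, N m; "finger_gap": finger opening in m.
Only numpy, scipy, OpenCV 4.12 (cv2) and the standard library are available. Lean on these libraries where they do the work, as an engineer would, in place of code of your own. Each camera call takes 0.05 s, during which the arm holds its last target. There are 200 camera calls.

## Working session

There is one attempt and no reset: what is moved stays moved. The work goes in short steps, Python scripts to look and compute and a tool call to move; the robot and the scene stay as the last step left them, time stands still between calls to the robot, and variables do not carry over. Pictures are saved under pics/ and viewed, about 8 in all and at most 12, crops included, and the job is handed in when it is done.

Besides the shell and the picture viewer there is one more tool, called after "Emit:" as name([rows], argument=value, ...), one row to a line, values as JSON. play_rows: Moves the arm, as the interface text tells. Its arguments: {"type":"object","properties":{"moves":{"type":"array"}},"required":["moves"]}

```bash
ls; mkdir -p pics
cat > h.py <<'E'
import cv2, numpy as np
from rig import read_state, optics, manip
def grab(n,save=None):
    f=optics.grab_frame(n)
    if save: cv2.imwrite('pics/'+save,f['image'])
    return f
def K(f): return np.array([[f['fx'],0,f['cx']],[0,f['fy'],f['cy']],[0,0,1.]])
def ray(f,uv):
    p=cv2.undistortPoints(np.array([[uv]],float),K(f),np.array(f['distortion']))[0,0]
    R=cv2.Rodrigues(np.array(f['rvec'],float))[0]; t=np.array(f['tvec'],float).ravel()
    return -R.T@t, R.T@np.array([p[0],p[1],1.])
def onz(f,uv,z):
    c,d=ray(f,uv); return c+d*(z-c[2])/d[2]
def proj(f,P):
    return cv2.projectPoints(np.atleast_2d(np.array(P,float)),np.array(f['rvec'],float),np.array(f['tvec'],float),K(f),np.array(f['distortion']))[0][:,0]
E
python3 - <<'E'
from h import *
a=grab('scene','s0.png'); b=grab('top','t0.png')
for f in(a,b): print(ray(f,(280,210)))
print(read_state())
E
```

```text
pics
(array([-0.06606864, -0.82015536,  0.99260079]), array([ 0.41985261,  0.62028972, -0.66300051]))
(array([0.27271458, 0.02485685, 1.3672637 ]), array([ 0.1289935 , -0.00321965, -0.9918129 ]))
{'clock': 0.1, 'joints': array([ 6.72019122e+01,  5.03571365e+00,  7.86162990e+01, -1.05492356e-03,
        9.64613569e+01, -5.90629277e+00]), 'joint_velocities': array([-0.08196685, -0.00301496, -0.1715336 ,  0.03682179, -0.08191162,
        0.00402541]), 'joint_torque': array([ 1.81104890e-03, -3.41250515e+01, -3.03302479e+01,  7.20014283e-02,
        3.05209262e-02, -1.08559800e-04]), 'position': array([0.15963037, 0.52583532, 0.21541129]), 'tool_rot': array([-1.79989377e+02,  1.12875615e-01,  7.31080978e+01]), 'ft_force': array([ 0.56197756, -0.41702357, -0.65244656]), 'ft_torque': array([-0.02226302,  0.04757385,  0.02193319]), 'finger_gap': 0.09356252223530925}
```

View pics/s0.png

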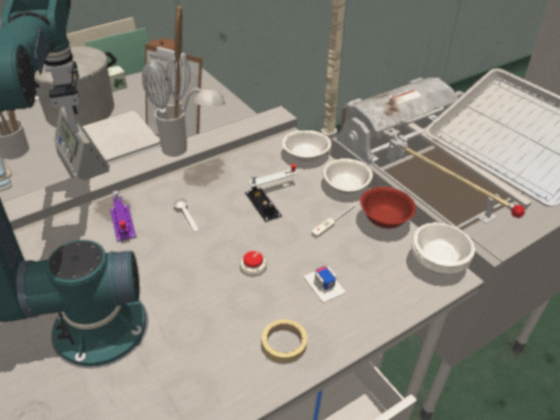

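View pics/t0.png

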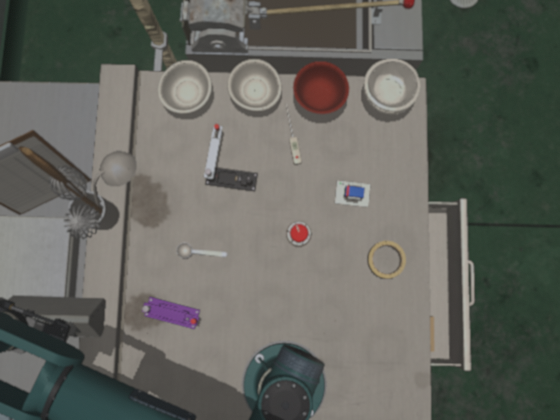

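The scene view shows the black holder at (263,203), its strap knob at (293,168), and the cradle at (325,282). In the top view they are at (231,180), (216,127) and (352,193). I'll zoom in on these.

Run:
```python
from h import *
f=grab('top'); im=f['image']
c=np.hstack([cv2.resize(im[115:200,190:270],None,fx=5,fy=5,interpolation=cv2.INTER_CUBIC),cv2.resize(im[165:250,325:395],None,fx=5,fy=5,interpolation=cv2.INTER_CUBIC)])
cv2.imwrite('pics/c1.png',c)
hsv=cv2.cvtColor(im,cv2.COLOR_BGR2HSV)
def comps(m,roi,z,n):
    x0,y0,x1,y1=roi; mm=np.zeros_like(m); mm[y0:y1,x0:x1]=m[y0:y1,x0:x1]
    k,l,s,c=cv2.connectedComponentsWithStats(mm.astype(np.uint8))
    for i in range(1,k):
        if s[i,4]>5:
            pts=np.argwhere(l==i)[:,::-1].astype(np.float32)
            W=np.array([onz(f,p,z)[:2] for p in pts],np.float32)
            print(n,s[i,4],c[i],onz(f,c[i],z)[:2],cv2.minAreaRect(W*1000))
H,S,V=cv2.split(hsv)
red=((H<8)|(H>172))&(S>120)&(V>60)
blue=(H>100)&(H<130)&(S>110)
comps(red,(195,115,240,140),.051,'knob')
comps(red,(325,165,395,220),.04,'band'); comps(blue,(325,165,395,220),.04,'blue')
comps((V<75),(195,160,270,200),.006,'holder')
comps((V>200)&(S<40),(325,165,395,220),.004,'cradle')
```

```text
knob 14 [216.42857143 126.57142857] [0.66385829 0.19574177] ((662.709716796875, 195.50257873535156), (11.143800735473633, 8.013378143310547), 2.5161631107330322)
band 10 [347.1 190.6] [ 0.50152859 -0.15526417] ((500.65130615234375, -155.0281524658203), (2.619994878768921, 21.633075714111328), 83.28788757324219)
blue 121 [356.16528926 191.43801653] [ 0.49991174 -0.1792406 ] ((499.86590576171875, -178.84828186035156), (35.12099075317383, 24.507631301879883), 81.03863525390625)
holder 640 [232.1328125 179.1875   ] [0.53069803 0.15244166] ((533.3346557617188, 154.84909057617188), (129.7613983154297, 48.850921630859375), 82.84054565429688)
```

View pics/c1.png

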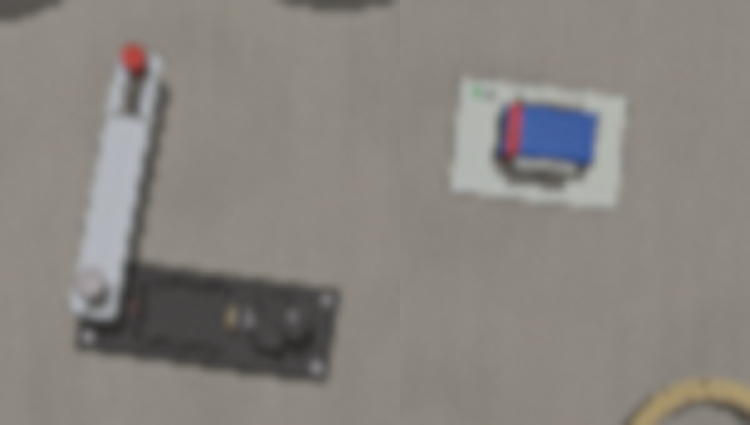

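The cell's red end faces world +y and its yaw is about -7°. The holder's yaw is similar, with its +y end (pivot) on the left. Next I bring the wrist camera over the cradle.

```bash
cat >> h.py <<'E'
from scipy.spatial.transform import Rotation as Ro
def to(pos,yaw,tilt=None):
    s=read_state(); R=Ro.from_euler('xyz',s['tool_rot'],degrees=True)
    T=Ro.from_euler('z',yaw,degrees=True)*Ro.from_euler('x',180,degrees=True)
    if tilt is not None: T=Ro.from_rotvec(np.radians(tilt))*T
    d=R.inv().apply(np.array(pos)-s['position']); r=np.degrees((R.inv()*T).as_rotvec())
    print('pos',s['position'].round(4),'rot',s['tool_rot'].round(2),'gap',round(s['finger_gap'],4),'t',s['clock'],'F',s['ft_force'].round(2))
    print('d',d.round(4),'r',r.round(2))
E
python3 - <<'E'
from h import *
to([.50,-.172,.215],83)
E
```

```text
pos [0.1597 0.5259 0.2156] rot [-1.7999e+02  1.0000e-01  7.3110e+01] gap 0.0941 t 0.15 F [-0.42  0.93  0.51]
d [-0.5689  0.5284  0.0014] r [-0.02  0.09 -9.89]
```

Emit:
play_rows([
  {"dx": -0.284,"dy": 0.264,"dz": 0,"rz": -5,"hand": -1},
  {"dx": -0.284,"dy": 0.264,"dz": 0,"rz": -5,"hand": -1},
  {"dx": -0.284,"dy": 0.264,"dz": 0,"rz": -5,"hand": -1},
  {"dx": -0.284,"dy": 0.264,"dz": 0,"rz": -5,"hand": -1},
  {"dx": -0.284,"dy": 0.264,"dz": 0,"rz": -5,"hand": -1},
  {"dx": -0.284,"dy": 0.264,"dz": 0,"rz": -5,"hand": -1},
  {"dx": -0.284,"dy": 0.264,"dz": 0,"rz": -5,"hand": -1},
  {"dx": -0.569,"dy": 0.528,"dz": 0,"rz": -9.9,"hand": -1},
  {"dx": -0.569,"dy": 0.528,"dz": 0,"rz": -9.9,"hand": -1},
  {"dx": -0.569,"dy": 0.528,"dz": 0,"rz": -9.9,"hand": -1},
])

```text
invalid input at $.moves[0]: expected keys dx, dy, dz, rx, ry, rz, hand
```

Run:
```python
from h import *
to([.50,-.172,.215],83)
```

```text
pos [0.1597 0.5259 0.2156] rot [-1.7999e+02  1.0000e-01  7.3110e+01] gap 0.0941 t 0.15 F [-0.42  0.93  0.51]
d [-0.5689  0.5284  0.0014] r [-0.02  0.09 -9.89]
```

Emit:
play_rows([
  {"dx": -0.569,"dy": 0.528,"dz": 0,"rx": 0,"ry": 0,"rz": -9.9,"hand": -1},
  {"dx": -0.569,"dy": 0.528,"dz": 0,"rx": 0,"ry": 0,"rz": -9.9,"hand": -1},
  {"dx": -0.569,"dy": 0.528,"dz": 0,"rx": 0,"ry": 0,"rz": -9.9,"hand": -1},
  {"dx": -0.569,"dy": 0.528,"dz": 0,"rx": 0,"ry": 0,"rz": -9.9,"hand": -1},
  {"dx": -0.569,"dy": 0.528,"dz": 0,"rx": 0,"ry": 0,"rz": -9.9,"hand": -1},
  {"dx": -0.569,"dy": 0.528,"dz": 0,"rx": 0,"ry": 0,"rz": -9.9,"hand": -1},
  {"dx": -0.569,"dy": 0.528,"dz": 0,"rx": 0,"ry": 0,"rz": -9.9,"hand": -1},
  {"dx": -0.569,"dy": 0.528,"dz": 0,"rx": 0,"ry": 0,"rz": -9.9,"hand": -1},
  {"dx": -0.569,"dy": 0.528,"dz": 0,"rx": 0,"ry": 0,"rz": -9.9,"hand": -1},
  {"dx": -0.569,"dy": 0.528,"dz": 0,"rx": 0,"ry": 0,"rz": -9.9,"hand": -1},
])

```text
clock: 1.15
position: [0.3787, 0.0755, 0.2165]
tool_rot: [180.0, -0.0, 83.0]
ft_force: [0.9, 0.2, 0.1]
finger_gap: 0.0939
```

Run:
```python
from h import *
to([.50,-.172,.215],83)
```

```text
pos [0.3787 0.0755 0.2165] rot [ 1.7996e+02 -3.0000e-02  8.3010e+01] gap 0.0939 t 1.15 F [0.92 0.24 0.06]
d [-0.2309  0.1505  0.0015] r [ 0.04 -0.03  0.01]
```

Emit:
play_rows([
  {"dx": -0.231,"dy": 0.15,"dz": 0,"rx": 0,"ry": 0,"rz": 0,"hand": -1},
  {"dx": -0.231,"dy": 0.15,"dz": 0,"rx": 0,"ry": 0,"rz": 0,"hand": -1},
  {"dx": -0.231,"dy": 0.15,"dz": 0,"rx": 0,"ry": 0,"rz": 0,"hand": -1},
  {"dx": -0.231,"dy": 0.15,"dz": 0,"rx": 0,"ry": 0,"rz": 0,"hand": -1},
  {"dx": -0.231,"dy": 0.15,"dz": 0,"rx": 0,"ry": 0,"rz": 0,"hand": -1},
  {"dx": -0.231,"dy": 0.15,"dz": 0,"rx": 0,"ry": 0,"rz": 0,"hand": -1},
  {"dx": -0.231,"dy": 0.15,"dz": 0,"rx": 0,"ry": 0,"rz": 0,"hand": -1},
  {"dx": -0.231,"dy": 0.15,"dz": 0,"rx": 0,"ry": 0,"rz": 0,"hand": -1},
  {"dx": -0.231,"dy": 0.15,"dz": 0,"rx": 0,"ry": 0,"rz": 0,"hand": -1},
])

```text
clock: 2.05
position: [0.4988, -0.1689, 0.2165]
tool_rot: [-180.0, -0.0, 83.1]
ft_force: [-0.6, 0.3, 0.1]
finger_gap: 0.0938
```

Run:
```python
from h import *
to([.50,-.172,.215],83)
f=grab('wrist','w1.png'); im=f['image']; H,S,V=cv2.split(cv2.cvtColor(im,cv2.COLOR_BGR2HSV))
print(ray(f,(280,210)))
red=((H<8)|(H>172))&(S>120)&(V>50); blue=(H>100)&(H<130)&(S>110)
m=((red|blue)*255).astype(np.uint8); 
for n,mm in(('both',m),('red',red.astype(np.uint8)),('blue',blue.astype(np.uint8))):
    cs,_=cv2.findContours(mm,0,2); 
    for c in sorted(cs,key=cv2.contourArea)[-2:]:
        W=np.array([onz(f,p,.04)[:2]*1000 for p in c[:,0]],np.float32); print(n,cv2.contourArea(c),cv2.boundingRect(c),cv2.minAreaRect(W))
```

```text
pos [ 0.4988 -0.1689  0.2165] rot [-1.7998e+02 -4.0000e-02  8.3070e+01] gap 0.0938 t 2.05 F [-0.6   0.29  0.14]
d [-0.0029  0.0015  0.0015] r [-0.02 -0.04  0.07]
(array([ 0.41606588, -0.15970017,  0.38442286]), array([ 0.29591541, -0.03669027, -0.95463538]))
both 2066.0 (380, 35, 52, 54) ((389.5746765136719, -34.48931121826172), (49.41656494140625, 48.28366470336914), 70.69483947753906)
both 3992.0 (318, 374, 113, 42) ((789.4865112304688, -78.20195007324219), (153.0753173828125, 69.30957794189453), 83.00929260253906)
red 2066.0 (380, 35, 52, 54) ((389.5746765136719, -34.48931121826172), (49.41656494140625, 48.28366470336914), 70.69483947753906)
red 3992.0 (318, 374, 113, 42) ((789.4865112304688, -78.20195007324219), (153.0753173828125, 69.30957794189453), 83.00929260253906)
blue 28.5 (296, 173, 4, 29) ((500.18682861328125, -151.5791473388672), (2.1975247859954834, 30.27530288696289), 86.2466812133789)
blue 956.0 (252, 175, 39, 29) ((498.9657897949219, -179.4691925048828), (39.957359313964844, 30.228160858154297), 83.0523681640625)
```

View pics/w1.png

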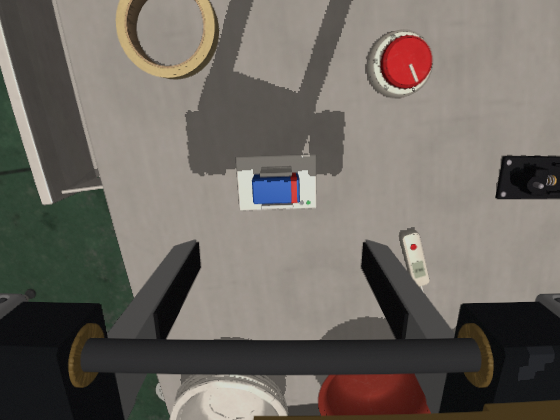

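The wrist view shows the cell at (275,190) with its red end to the right at (296,188). The fit gives its centre at about (0.4995, -0.175) and its axis at 83°.

Run:
```python
from h import *
to([.4995,-.175,.028],83)
```

```text
pos [ 0.4989 -0.1688  0.2167] rot [ 1.7999e+02 -2.0000e-02  8.3100e+01] gap 0.0942 t 2.1 F [-0.99 -0.03  0.1 ]
d [-0.0061  0.0013  0.1887] r [ 0.01 -0.02  0.1 ]
```

Emit:
play_rows([
  {"dx": -0.006,"dy": 0.0013,"dz": 0.05,"rx": 0,"ry": 0,"rz": 0,"hand": -1},
  {"dx": -0.006,"dy": 0.0013,"dz": 0.1,"rx": 0,"ry": 0,"rz": 0,"hand": -1},
  {"dx": -0.006,"dy": 0.0013,"dz": 0.14,"rx": 0,"ry": 0,"rz": 0,"hand": -1},
  {"dx": -0.006,"dy": 0.0013,"dz": 0.17,"rx": 0,"ry": 0,"rz": 0,"hand": -1},
  {"dx": -0.006,"dy": 0.0013,"dz": 0.188,"rx": 0,"ry": 0,"rz": 0,"hand": -1},
  {"dx": -0.006,"dy": 0.0013,"dz": 0.188,"rx": 0,"ry": 0,"rz": 0,"hand": -1},
  {"dx": -0.006,"dy": 0.0013,"dz": 0.188,"rx": 0,"ry": 0,"rz": 0,"hand": 0.5},
  {"dx": -0.006,"dy": 0.0013,"dz": 0.188,"rx": 0,"ry": 0,"rz": 0,"hand": 1},
  {"dx": -0.006,"dy": 0.0013,"dz": 0.188,"rx": 0,"ry": 0,"rz": 0,"hand": 1},
  {"dx": -0.006,"dy": 0.0013,"dz": 0.188,"rx": 0,"ry": 0,"rz": 0,"hand": 1},
])

```text
clock: 3.1
position: [0.5006, -0.1765, 0.0299]
tool_rot: [179.9, 0.0, 83.0]
ft_force: [-0.1, 0.1, 0.4]
finger_gap: 0.0658
```

Emit:
play_rows([
  {"dx": 0,"dy": 0,"dz": 0,"rx": 0,"ry": 0,"rz": 0,"hand": 1},
  {"dx": 0,"dy": 0,"dz": 0,"rx": 0,"ry": 0,"rz": 0,"hand": 1},
  {"dx": 0,"dy": 0,"dz": 0,"rx": 0,"ry": 0,"rz": 0,"hand": 1},
  {"dx": 0,"dy": 0,"dz": -0.01,"rx": 0,"ry": 0,"rz": 0,"hand": 1},
  {"dx": 0,"dy": 0,"dz": -0.03,"rx": 0,"ry": 0,"rz": 0,"hand": 1},
  {"dx": 0,"dy": 0,"dz": -0.06,"rx": 0,"ry": 0,"rz": 0,"hand": 1},
  {"dx": 0,"dy": 0,"dz": -0.09,"rx": 0,"ry": 0,"rz": 0,"hand": 1},
  {"dx": 0,"dy": 0,"dz": -0.09,"rx": 0,"ry": 0,"rz": 0,"hand": 1},
])

```text
clock: 3.9
position: [0.5025, -0.1777, 0.1241]
tool_rot: [179.5, 0.2, 83.0]
ft_force: [0.1, -1.0, 0.2]
finger_gap: 0.0498
```

Run:
```python
from h import *
to([.49,-.05,.018],83)
```

```text
pos [ 0.5025 -0.1777  0.1241] rot [179.47   0.2   83.01] gap 0.0498 t 3.9 F [ 0.12 -0.97  0.21]
d [ 0.1256 -0.0289  0.1054] r [0.53 0.2  0.01]
```

Emit:
play_rows([
  {"dx": 0.04,"dy": -0.006,"dz": 0,"rx": 0,"ry": 0,"rz": 0,"hand": 1},
  {"dx": 0.08,"dy": -0.012,"dz": 0,"rx": 0,"ry": 0,"rz": 0,"hand": 1},
  {"dx": 0.112,"dy": -0.016,"dz": 0,"rx": 0,"ry": 0,"rz": 0,"hand": 1},
  {"dx": 0.112,"dy": -0.016,"dz": 0.04,"rx": 0,"ry": 0,"rz": 0,"hand": 1},
  {"dx": 0.112,"dy": -0.016,"dz": 0.08,"rx": 0,"ry": 0,"rz": 0,"hand": 1},
  {"dx": 0.112,"dy": -0.016,"dz": 0.095,"rx": 0,"ry": 0,"rz": 0,"hand": 1},
  {"dx": 0.112,"dy": -0.016,"dz": 0.103,"rx": 0,"ry": 0,"rz": 0,"hand": 1},
  {"dx": 0.112,"dy": -0.016,"dz": 0.105,"rx": 0,"ry": 0,"rz": 0,"hand": 1},
  {"dx": 0.112,"dy": -0.016,"dz": 0.105,"rx": 0,"ry": 0,"rz": 0,"hand": 1},
])

```text
clock: 4.8
position: [0.4947, -0.062, 0.0159]
tool_rot: [-179.6, -0.1, 83.0]
ft_force: [-12.6, 3.1, 21.1]
finger_gap: 0.0496
```

Emit:
play_rows([
  {"dx": 0,"dy": 0,"dz": -0.001,"rx": 0,"ry": 0,"rz": 0,"hand": 1},
  {"dx": 0,"dy": 0,"dz": -0.001,"rx": 0,"ry": 0,"rz": 0,"hand": 0},
  {"dx": 0,"dy": 0,"dz": -0.001,"rx": 0,"ry": 0,"rz": 0,"hand": -1},
  {"dx": 0,"dy": 0,"dz": -0.001,"rx": 0,"ry": 0,"rz": 0,"hand": -1},
  {"dx": 0,"dy": 0,"dz": -0.001,"rx": 0,"ry": 0,"rz": 0,"hand": -1},
  {"dx": 0,"dy": 0,"dz": -0.03,"rx": 0,"ry": 0,"rz": 0,"hand": -1},
  {"dx": 0,"dy": 0,"dz": -0.08,"rx": 0,"ry": 0,"rz": 0,"hand": -1},
  {"dx": 0,"dy": 0,"dz": -0.13,"rx": 0,"ry": 0,"rz": 0,"hand": -1},
  {"dx": 0,"dy": 0,"dz": -0.17,"rx": 0,"ry": 0,"rz": 0,"hand": -1},
  {"dx": 0,"dy": 0,"dz": -0.17,"rx": 0,"ry": 0,"rz": 0,"hand": -1},
])

```text
clock: 5.8
position: [0.5011, -0.064, 0.1908]
tool_rot: [179.2, 0.1, 83.0]
ft_force: [-0.1, -1.1, 0.6]
finger_gap: 0.0941
```

```bash
cat >> h.py <<'E'
def cell(f,z,lo=(0,0),hi=(1,1)):
    H,S,V=cv2.split(cv2.cvtColor(f['image'],cv2.COLOR_BGR2HSV))
    blue=((H>100)&(H<130)&(S>110)).astype(np.uint8)
    c=max(cv2.findContours(blue,0,2)[0],key=cv2.contourArea)
    W=np.array([onz(f,p,z)[:2]*1000 for p in c[:,0]],np.float32); print('blue',cv2.boundingRect(c),cv2.minAreaRect(W))
    red=(((H<8)|(H>172))&(S>120)&(V>50)).astype(np.uint8)
    for c in cv2.findContours(red,0,2)[0]:
        if 15<cv2.contourArea(c):
            W=np.array([onz(f,p,z)[:2]*1000 for p in c[:,0]],np.float32); print('red',cv2.boundingRect(c),cv2.minAreaRect(W))
E
python3 - <<'E'
from h import *
to([.50,-.065,.18],-7)
f=grab('wrist','w2.png'); cell(f,.028)
E
```

```text
pos [ 0.5011 -0.064   0.1908] rot [1.7922e+02 9.0000e-02 8.3010e+01] gap 0.0941 t 5.8 F [-0.07 -1.07  0.63]
d [-0.0011 -0.0011  0.0108] r [ 0.68 -0.54 90.01]
blue (257, 166, 41, 31) ((492.7868957519531, -67.36971282958984), (40.21400451660156, 30.776357650756836), 83.02104187011719)
red (233, 375, 127, 45) ((772.4057006835938, -80.18429565429688), (164.83863830566406, 72.20693969726562), 86.35394287109375)
red (327, 260, 6, 6) ((588.9943237304688, -22.35125732421875), (5.417593479156494, 6.104609489440918), 85.47236633300781)
red (298, 166, 7, 31) ((495.6843566894531, -43.660701751708984), (5.949164390563965, 30.847562789916992), 83.8584213256836)
red (276, 38, 55, 58) ((388.6673583984375, -30.663589477539062), (48.65293884277344, 49.8444709777832), 37.66682052612305)
```

View pics/w2.png

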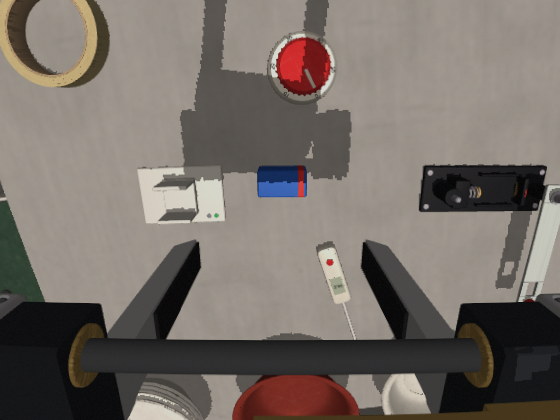

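The cell lies on the table at (282,181), with its red end to the right, and the cradle is empty. I'll regrip it across its sides.

Emit:
play_rows([
  {"dx": 0,"dy": -0.0066,"dz": 0,"rx": 0.7,"ry": -0.5,"rz": 90,"hand": -1},
  {"dx": 0,"dy": -0.0066,"dz": 0,"rx": 0.7,"ry": -0.5,"rz": 90,"hand": -1},
  {"dx": 0,"dy": -0.0066,"dz": 0,"rx": 0.7,"ry": -0.5,"rz": 90,"hand": -1},
  {"dx": 0,"dy": -0.0066,"dz": 0,"rx": 0.7,"ry": -0.5,"rz": 90,"hand": -1},
  {"dx": 0,"dy": -0.0066,"dz": 0,"rx": 0.7,"ry": -0.5,"rz": 90,"hand": -1},
  {"dx": 0,"dy": -0.0066,"dz": 0,"rx": 0.7,"ry": -0.5,"rz": 90,"hand": -1},
  {"dx": 0,"dy": -0.0066,"dz": 0,"rx": 0.7,"ry": -0.5,"rz": 90,"hand": -1},
  {"dx": 0,"dy": -0.0066,"dz": 0,"rx": 0.7,"ry": -0.5,"rz": 90,"hand": -1},
  {"dx": 0,"dy": -0.0066,"dz": 0,"rx": 0.7,"ry": -0.5,"rz": 90,"hand": -1},
  {"dx": 0,"dy": -0.0066,"dz": 0,"rx": 0.7,"ry": -0.5,"rz": 90,"hand": -1},
])

```text
clock: 6.85
position: [0.4898, -0.0621, 0.1807]
tool_rot: [-179.8, 1.0, -3.3]
ft_force: [-0.2, 0.0, -0.4]
finger_gap: 0.0938
```

Run:
```python
from h import *
to([.4945,-.0635,.0190],-7)
f=grab('wrist','w3.png'); cell(f,.028)
f=grab('top'); cell(f,.028)
```

```text
pos [ 0.4898 -0.0621  0.1807] rot [-179.8     1.     -3.29] gap 0.0938 t 6.85 F [-0.24  0.03 -0.4 ]
d [0.0076 0.0017 0.1615] r [-0.16  1.01  3.71]
blue (275, 178, 31, 40) ((495.6877746582031, -67.2861557006836), (39.7760124206543, 27.534894943237305), 83.39425659179688)
red (277, 171, 30, 8) ((498.2558288574219, -44.27904510498047), (5.432085037231445, 28.074220657348633), 82.63609313964844)
red (519, 144, 41, 134) ((749.282470703125, -102.79417419433594), (42.91053771972656, 146.7954559326172), 10.214248657226562)
red (152, 141, 53, 51) ((388.7929382324219, -30.170772552490234), (48.990264892578125, 51.58123016357422), 86.45390319824219)
red (386, 140, 8, 7) ((591.9935913085938, -18.81135368347168), (5.6029815673828125, 6.689224720001221), 87.19021606445312)
blue (25, 332, 4, 2) ((111.13101959228516, 666.3748779296875), (2.5248231887817383, 8.00287914276123), 1.9596889019012451)
red (294, 62, 54, 51) ((791.3571166992188, -82.49488067626953), (144.32257080078125, 146.2028045654297), 1.5680737495422363)
red (404, 0, 10, 8) ((1047.107666015625, -329.69879150390625), (21.544944763183594, 26.52704429626465), 1.9760887622833252)
```

Emit:
play_rows([
  {"dx": 0.009,"dy": 0.0025,"dz": 0.03,"rx": 0,"ry": 1,"rz": 3.7,"hand": -1},
  {"dx": 0.009,"dy": 0.0025,"dz": 0.08,"rx": 0,"ry": 1,"rz": 3.7,"hand": -1},
  {"dx": 0.009,"dy": 0.0025,"dz": 0.12,"rx": 0,"ry": 1,"rz": 3.7,"hand": -1},
  {"dx": 0.009,"dy": 0.0025,"dz": 0.14,"rx": 0,"ry": 1,"rz": 3.7,"hand": -1},
  {"dx": 0.009,"dy": 0.0025,"dz": 0.14,"rx": 0,"ry": 1,"rz": 3.7,"hand": -1},
  {"dx": 0.009,"dy": 0.0025,"dz": 0.14,"rx": 0,"ry": 1,"rz": 3.7,"hand": -1},
])

```text
clock: 7.55
position: [0.4977, -0.0647, 0.0429]
tool_rot: [-179.9, -0.2, -6.5]
ft_force: [-0.1, 0.6, -0.4]
finger_gap: 0.0941
```

Run:
```python
from h import *
to([.496,-.0645,.0190],-7)
```

```text
pos [ 0.4977 -0.0647  0.0429] rot [-1.7985e+02 -1.7000e-01 -6.5300e+00] gap 0.0941 t 7.55 F [-0.1   0.58 -0.43]
d [-0.0018  0.0001  0.0238] r [-0.15 -0.17  0.47]
```

Emit:
play_rows([
  {"dx": -0.0015,"dy": 0,"dz": 0.015,"rx": 0,"ry": 0,"rz": 0,"hand": -1},
  {"dx": -0.0015,"dy": 0,"dz": 0.023,"rx": 0,"ry": 0,"rz": 0,"hand": -1},
  {"dx": -0.0015,"dy": 0,"dz": 0.023,"rx": 0,"ry": 0,"rz": 0,"hand": 0},
  {"dx": -0.0015,"dy": 0,"dz": 0.023,"rx": 0,"ry": 0,"rz": 0,"hand": 1},
  {"dx": -0.0015,"dy": 0,"dz": 0.023,"rx": 0,"ry": 0,"rz": 0,"hand": 1},
  {"dx": -0.0015,"dy": 0,"dz": 0.023,"rx": 0,"ry": 0,"rz": 0,"hand": 1},
  {"dx": -0.0015,"dy": 0,"dz": 0.023,"rx": 0,"ry": 0,"rz": 0,"hand": 1},
  {"dx": -0.0015,"dy": 0,"dz": 0.023,"rx": 0,"ry": 0,"rz": 0,"hand": 1},
  {"dx": -0.0015,"dy": 0,"dz": 0.023,"rx": 0,"ry": 0,"rz": 0,"hand": 1},
  {"dx": -0.0015,"dy": 0,"dz": 0.023,"rx": 0,"ry": 0,"rz": 0,"hand": 1},
])

```text
clock: 8.55
position: [0.4967, -0.0645, 0.0203]
tool_rot: [-179.9, -0.3, -6.6]
ft_force: [-0.0, 0.0, -0.4]
finger_gap: 0.0332
```

Run:
```python
from h import *
to([.52,.10,.20],-7)
```

```text
pos [ 0.4967 -0.0645  0.0203] rot [-179.86   -0.26   -6.63] gap 0.0332 t 8.55 F [-0.03  0.02 -0.35]
d [ 0.005  -0.1666 -0.1792] r [-0.14 -0.26  0.37]
```

Emit:
play_rows([
  {"dx": 0,"dy": 0,"dz": 0,"rx": 0,"ry": 0,"rz": 0,"hand": 1},
  {"dx": 0,"dy": 0,"dz": 0,"rx": 0,"ry": 0,"rz": 0,"hand": 1},
  {"dx": 0,"dy": 0,"dz": -0.02,"rx": 0,"ry": 0,"rz": 0,"hand": 1},
  {"dx": 0,"dy": 0,"dz": -0.06,"rx": 0,"ry": 0,"rz": 0,"hand": 1},
  {"dx": 0,"dy": 0,"dz": -0.1,"rx": 0,"ry": 0,"rz": 0,"hand": 1},
  {"dx": 0.005,"dy": -0.04,"dz": -0.13,"rx": 0,"ry": 0,"rz": 0,"hand": 1},
  {"dx": 0.005,"dy": -0.08,"dz": -0.15,"rx": 0,"ry": 0,"rz": 0,"hand": 1},
  {"dx": 0.005,"dy": -0.11,"dz": -0.15,"rx": 0,"ry": 0,"rz": 0,"hand": 1},
  {"dx": 0.005,"dy": -0.11,"dz": -0.15,"rx": 0,"ry": 0,"rz": 0,"hand": 1},
  {"dx": 0.005,"dy": -0.11,"dz": -0.15,"rx": 0,"ry": 0,"rz": 0,"hand": 1},
])

```text
clock: 9.55
position: [0.5133, 0.0441, 0.1701]
tool_rot: [-179.9, -0.2, -6.5]
ft_force: [-0.4, -0.4, -0.8]
finger_gap: 0.0278
```

Run:
```python
from h import *
to([.52,.10,.20],-7)
f=grab('wrist','w4.png'); print(ray(f,(280,210)))
cv2.imwrite('pics/w4b.png',cv2.resize(f['image'],(800,600)))
```

```text
pos [0.5133 0.0441 0.1701] rot [-179.91   -0.2    -6.54] gap 0.0278 t 9.55 F [-0.41 -0.44 -0.83]
d [ 0.0004 -0.0563 -0.0298] r [-0.09 -0.2   0.46]
(array([0.52219737, 0.12610519, 0.33818428]), array([-0.03351824, -0.29644921, -0.95458641]))
```

View pics/w4b.png

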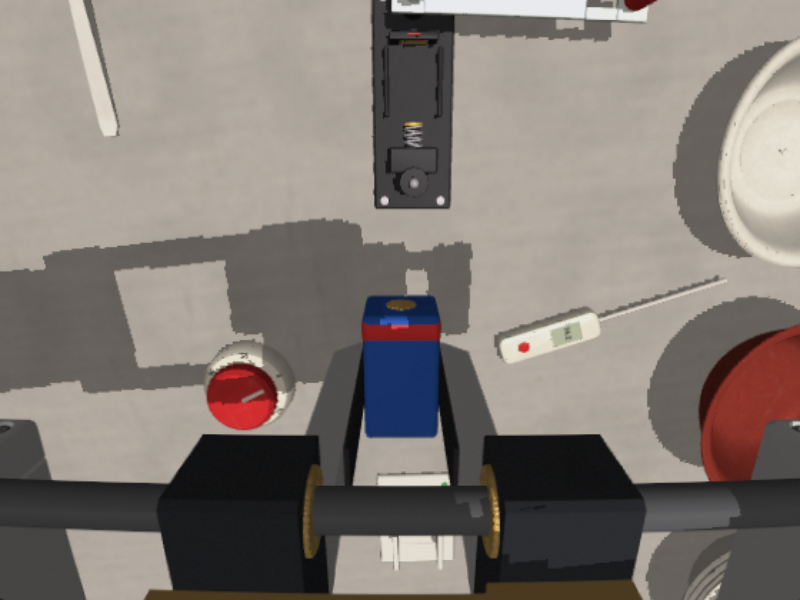

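The cell is held with its red end forward. The holder is at top centre, with the second bolt at (414,184) and its end corners at (375,208) and (450,207) in the enlarged image. I'll move closer and measure it.

Emit:
play_rows([
  {"dx": 0,"dy": -0.045,"dz": 0,"rx": 0,"ry": 0,"rz": 0.5,"hand": 1},
  {"dx": 0,"dy": -0.05,"dz": 0,"rx": 0,"ry": 0,"rz": 0.5,"hand": 1},
  {"dx": 0,"dy": -0.05,"dz": 0,"rx": 0,"ry": 0,"rz": 0.5,"hand": 1},
  {"dx": 0,"dy": -0.05,"dz": 0,"rx": 0,"ry": 0,"rz": 0.5,"hand": 1},
  {"dx": 0,"dy": -0.05,"dz": 0,"rx": 0,"ry": 0,"rz": 0.5,"hand": 1},
])

```text
clock: 10.1
position: [0.5193, 0.0922, 0.1705]
tool_rot: [-179.9, -0.2, -7.2]
ft_force: [-0.1, 1.0, -0.6]
finger_gap: 0.0274
```

Run:
```python
from h import *
to([.52,.10,.20],-7)
f=grab('wrist','w5.png'); im=f['image']; cell(f,.16)
H,S,V=cv2.split(cv2.cvtColor(im,cv2.COLOR_BGR2HSV))
roi=np.zeros_like(V); roi[0:225,220:360]=1
m=((V<70)&(S<90)).astype(np.uint8)*roi
c=max(cv2.findContours(m,0,2)[0],key=cv2.contourArea)
print(cv2.boundingRect(c)); W=np.array([onz(f,p,.006)[:2]*1000 for p in c[:,0]],np.float32); print(cv2.minAreaRect(W))
crop=im[0:225,200:480]; cv2.imwrite('pics/c5.png',cv2.resize(crop,None,fx=2.66,fy=2.66,interpolation=cv2.INTER_CUBIC))
```

```text
pos [0.5193 0.0922 0.1705] rot [-179.9    -0.24   -7.23] gap 0.0274 t 10.1 F [-0.1   0.98 -0.58]
d [-0.0002 -0.0079 -0.0294] r [-0.1  -0.24 -0.23]
blue (254, 239, 54, 67) ((517.6701049804688, 80.04818725585938), (43.20846176147461, 31.004610061645508), 82.70064544677734)
red (490, 370, 25, 18) ((656.4547729492188, -20.77096176147461), (14.934943199157715, 18.001169204711914), 83.15211486816406)
red (158, 297, 34, 8) ((451.1777648925781, 69.63616180419922), (4.890195846557617, 20.26453399658203), 83.3179931640625)
red (361, 280, 7, 7) ((566.0806884765625, 67.1258773803711), (3.670358896255493, 3.6720502376556396), 62.36737060546875)
red (483, 269, 77, 69) ((666.32275390625, 36.79384231567383), (60.31519317626953, 31.503141403198242), 56.650020599365234)
red (253, 226, 56, 13) ((520.913818359375, 105.68541717529297), (7.251521110534668, 31.056896209716797), 82.7031021118164)
red (429, 48, 27, 21) ((612.5714111328125, 187.35577392578125), (13.569581985473633, 8.304357528686523), 5.39290714263916)
(259, 49, 56, 145)
((533.655517578125, 155.40823364257812), (136.60365295410156, 51.83772659301758), 83.6898193359375)
```

View pics/c5.png

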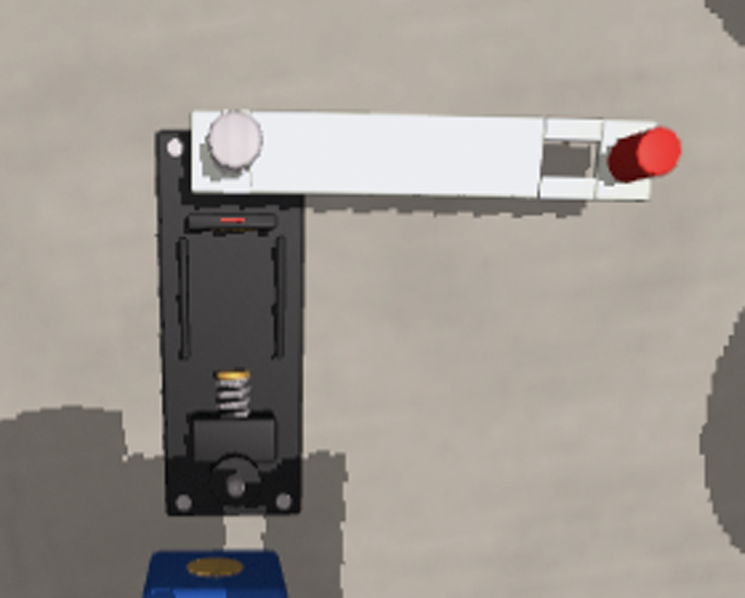

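The crop shows the pivot head at (236,138), the second bolt at (235,486), the plate at (232,215), the spring disc at (232,376), the slot at (570,157) and the knob top at (659,152).

Run:
```python
from h import *
f={k:v for k,v in grab('wrist').items()}
q=lambda u,v,z: onz(f,(200+u/2.66,v/2.66),z)[:2]
P=q(236,138,.065);B=q(235,486,.047)
d=P-B; print('pivot',P,'bolt',B,np.hypot(*d),'yaw',np.degrees(np.arctan2(-d[0],d[1])))
c=[q(*a,.006) for a in((166,514),(300,514),(155,130))]; print('corners',c)
e=c[2]-c[0]; print('edge',np.hypot(*e),np.degrees(np.arctan2(-e[0],e[1])), np.hypot(*(c[1]-c[0])))
print('screws',q(183,503,.007),q(284,501,.007),q(174,147,.007))
print('plate face',q(232,229,.018),'disc top',q(232,380,.023))
k=q(659,152,.062);s=q(570,157,.04); print('knob',k,np.hypot(*(k-P)),'slot',s,np.hypot(*(s-P)))
v=k-P;print('knob ang',np.degrees(np.arctan2(v[1],v[0])))
```

```text
pivot [0.54097938 0.21211582] bolt [0.52854811 0.10786665] 0.10498774055299069 yaw -6.8001699210395605
corners [array([0.50099057, 0.09102096]), array([0.55182932, 0.08453353]), array([0.51625832, 0.22638458])]
edge 0.13622192517357026 -6.435233534597209 0.051251009070584046
screws [0.50808704 0.09472235] [0.54623372 0.09064484] [0.52200108 0.2199664 ]
plate face [0.53819018 0.19008741] disc top [0.5319867 0.1400645]
knob [0.66306    0.19477733] 0.12330571975544362 slot [0.64530476 0.19793311] 0.10528501098432595
knob ang -8.083367034094469
```

Run:
```python
from h import *
f=grab('wrist'); s=read_state(); t=s['position']; print(t)
u=np.array([np.sin(np.radians(6.9)),np.cos(np.radians(6.9))])
for z in(.1785,.1765):
  for r in (226,239,306):
    p=onz(f,(281,r),z)[:2]; print(z,r,p,'along',((p-t[:2])@u).round(4),'across',((p-t[:2])@np.array([u[1],-u[0]])).round(4))
  print([np.linalg.norm(onz(f,(254,r),z)-onz(f,(307,r),z)) for r in(230,300)])
```

```text
[0.51939841 0.09264521 0.17077065]
0.1785 226 [0.52249947 0.11616773] along 0.0237 across 0.0003
0.1785 239 [0.52161537 0.10917063] along 0.0167 across 0.0002
0.1785 306 [0.51667896 0.07009646] along -0.0227 across 0.0
[np.float64(0.026836046485264806), np.float64(0.028751163351664537)]
0.1765 226 [0.52241676 0.11544296] along 0.023 across 0.0003
0.1765 239 [0.52152163 0.10835856] along 0.0159 across 0.0002
0.1765 306 [0.51652364 0.06879695] along -0.024 across 0.0
[np.float64(0.02717082045817021), np.float64(0.029109828000206388)]
```

```bash
cat >> h.py <<'E'
YAW=-6.7; O=np.array([.5348,.1610]); U=np.array([-np.sin(np.radians(YAW)),np.cos(np.radians(YAW))]); X=np.array([U[1],-U[0]])
def hold(y,z,t,x=0,yaw=YAW):
    p=O+U*y+X*x; to([p[0],p[1],z],yaw,[t*X[0],t*X[1],0])
def where():
    p=read_state()['position']; d=p[:2]-O; print('holder x,y,z mm',(d@X*1000).round(2),(d@U*1000).round(2),(p[2]*1000).round(2))
E
python3 - <<'E'
from h import *
where(); hold(.005,.095,16)
E
```

```text
holder x,y,z mm -7.32 -69.68 170.77
pos [0.5194 0.0926 0.1708] rot [-179.87   -0.26   -7.21] gap 0.0277 t 10.25 F [-0.53  0.3  -1.06]
d [ 0.0063 -0.0746  0.076 ] r [15.87 -0.33 -0.47]
```

Emit:
play_rows([
  {"dx": 0.002,"dy": -0.03,"dz": 0.01,"rx": 8,"ry": 0,"rz": -0.5,"hand": 1},
  {"dx": 0.0063,"dy": -0.06,"dz": 0.03,"rx": 15.9,"ry": 0,"rz": -0.5,"hand": 1},
  {"dx": 0.0063,"dy": -0.0746,"dz": 0.06,"rx": 15.9,"ry": 0,"rz": -0.5,"hand": 1},
  {"dx": 0.0063,"dy": -0.0746,"dz": 0.076,"rx": 15.9,"ry": 0,"rz": -0.5,"hand": 1},
  {"dx": 0.0063,"dy": -0.0746,"dz": 0.076,"rx": 15.9,"ry": 0,"rz": -0.5,"hand": 1},
  {"dx": 0.0063,"dy": -0.0746,"dz": 0.076,"rx": 15.9,"ry": 0,"rz": -0.5,"hand": 1},
])

```text
clock: 10.85
position: [0.5355, 0.1666, 0.0953]
tool_rot: [-164.0, -0.3, -6.7]
ft_force: [-0.0, 0.4, -1.2]
finger_gap: 0.0276
```

Run:
```python
from h import *
where(); hold(.005,.0346,16); hold(-.0045,.0346,16)
```

```text
holder x,y,z mm 0.05 5.63 95.34
pos [0.5355 0.1666 0.0953] rot [-163.97   -0.34   -6.67] gap 0.0276 t 10.85 F [-0.05  0.38 -1.2 ]
d [-0.0004  0.0174  0.0582] r [-0.03 -0.32  0.13]
pos [0.5355 0.1666 0.0953] rot [-163.97   -0.34   -6.67] gap 0.0276 t 10.85 F [-0.05  0.38 -1.2 ]
d [-0.0004  0.0265  0.0556] r [-0.03 -0.32  0.13]
```

Emit:
play_rows([
  {"dx": 0,"dy": 0.006,"dz": 0.02,"rx": 0,"ry": 0,"rz": 0,"hand": 1},
  {"dx": 0,"dy": 0.012,"dz": 0.04,"rx": 0,"ry": 0,"rz": 0,"hand": 1},
  {"dx": 0,"dy": 0.0155,"dz": 0.052,"rx": 0,"ry": 0,"rz": 0,"hand": 1},
  {"dx": 0,"dy": 0.0174,"dz": 0.058,"rx": 0,"ry": 0,"rz": 0,"hand": 1},
  {"dx": 0,"dy": 0.0174,"dz": 0.058,"rx": 0,"ry": 0,"rz": 0,"hand": 1},
  {"dx": 0,"dy": 0.0174,"dz": 0.058,"rx": 0,"ry": 0,"rz": 0,"hand": 1},
])

```text
clock: 11.45
position: [0.5364, 0.1662, 0.0356]
tool_rot: [-163.9, -0.4, -6.6]
ft_force: [0.5, 0.7, -0.3]
finger_gap: 0.0277
```

Run:
```python
from h import *
where(); hold(-.0045,.0346,16)
a=grab('scene')['image']; cv2.imwrite('pics/c6.png',cv2.resize(a[150:230,220:330],None,fx=7,fy=7,interpolation=cv2.INTER_CUBIC))
```

```text
holder x,y,z mm 1.01 5.33 35.64
pos [0.5364 0.1662 0.0356] rot [-163.94   -0.44   -6.64] gap 0.0277 t 11.45 F [ 0.52  0.7  -0.28]
d [-0.001   0.0097 -0.0017] r [-0.06 -0.41  0.18]
```

No contact yet, so next I push toward the spring.

Emit:
play_rows([
  {"dx": -0.001,"dy": 0.003,"dz": -0.0005,"rx": 0,"ry": 0,"rz": 0,"hand": 1},
  {"dx": -0.001,"dy": 0.006,"dz": -0.001,"rx": 0,"ry": 0,"rz": 0,"hand": 1},
  {"dx": -0.001,"dy": 0.0085,"dz": -0.0015,"rx": 0,"ry": 0,"rz": 0,"hand": 1},
  {"dx": -0.001,"dy": 0.0097,"dz": -0.0017,"rx": 0,"ry": 0,"rz": 0,"hand": 1},
  {"dx": -0.001,"dy": 0.0097,"dz": -0.0017,"rx": 0,"ry": 0,"rz": 0,"hand": 1},
  {"dx": -0.001,"dy": 0.0097,"dz": -0.0017,"rx": 0,"ry": 0,"rz": 0,"hand": 1},
])

```text
clock: 12.1
position: [0.5344, 0.1577, 0.0349]
tool_rot: [-163.8, -0.5, -6.7]
ft_force: [0.9, 4.9, 3.8]
finger_gap: 0.0278
```

Run:
```python
from h import *
where(); hold(-.0045,.0331,16);hold(-.001,.030,8); hold(.0035,.0265,0)
```

```text
holder x,y,z mm -0.02 -3.28 34.95
pos [0.5344 0.1577 0.0349] rot [-163.78   -0.45   -6.65] gap 0.0278 t 12.1 F [0.91 4.85 3.76]
d [0.     0.0017 0.0014] r [-0.22 -0.42  0.17]
pos [0.5344 0.1577 0.0349] rot [-163.78   -0.45   -6.65] gap 0.0278 t 12.1 F [0.91 4.85 3.76]
d [-0.     -0.0008  0.0054] r [-8.22 -0.44  0.14]
pos [0.5344 0.1577 0.0349] rot [-163.78   -0.45   -6.65] gap 0.0278 t 12.1 F [0.91 4.85 3.76]
d [-0.     -0.0041  0.01  ] r [-16.22  -0.45   0.11]
```

Emit:
play_rows([
  {"dx": 0,"dy": 0.0025,"dz": 0.0014,"rx": 0,"ry": 0,"rz": 0,"hand": 1},
  {"dx": 0,"dy": 0.0025,"dz": 0.0014,"rx": 0,"ry": 0,"rz": 0,"hand": 1},
  {"dx": 0,"dy": 0.001,"dz": 0.0034,"rx": -4,"ry": 0,"rz": 0,"hand": 1},
  {"dx": 0,"dy": 0.0,"dz": 0.0054,"rx": -8.2,"ry": 0,"rz": 0,"hand": 1},
  {"dx": 0,"dy": 0.0,"dz": 0.0054,"rx": -8.2,"ry": 0,"rz": 0,"hand": 1},
  {"dx": 0,"dy": 0.0,"dz": 0.0054,"rx": -8.2,"ry": 0,"rz": 0,"hand": 1},
])

```text
clock: 12.7
position: [0.5345, 0.16, 0.0292]
tool_rot: [-172.0, -0.5, -6.6]
ft_force: [0.5, 5.7, 2.4]
finger_gap: 0.0282
```

Run:
```python
from h import *
where(); hold(.0035,.0265,0)
a=grab('scene')['image']; cv2.imwrite('pics/c6.png',cv2.resize(a[150:230,220:330],None,fx=7,fy=7,interpolation=cv2.INTER_CUBIC))
```

```text
holder x,y,z mm -0.13 -1.06 29.23
pos [0.5345 0.16   0.0292] rot [-172.01   -0.46   -6.56] gap 0.0282 t 12.7 F [0.5  5.75 2.41]
d [ 0.0001 -0.0041  0.0033] r [-7.99 -0.45  0.17]
```

Emit:
play_rows([
  {"dx": 0,"dy": -0.0015,"dz": 0.001,"rx": -3,"ry": 0,"rz": 0,"hand": 1},
  {"dx": 0,"dy": -0.003,"dz": 0.002,"rx": -6,"ry": 0,"rz": 0,"hand": 1},
  {"dx": 0,"dy": -0.0035,"dz": 0.003,"rx": -8,"ry": 0,"rz": 0,"hand": 1},
  {"dx": 0,"dy": -0.0035,"dz": 0.003,"rx": -8,"ry": 0,"rz": 0,"hand": 1},
  {"dx": 0,"dy": -0.0035,"dz": 0.003,"rx": -8,"ry": 0,"rz": 0,"hand": 1},
])

```text
clock: 13.25
position: [0.5349, 0.1629, 0.0264]
tool_rot: [180.0, -0.4, -6.6]
ft_force: [1.6, 4.6, 2.6]
finger_gap: 0.0277
```

Run:
```python
from h import *
where(); hold(.0045,.0262,0)
f=grab('wrist'); a=f['image']; cv2.imwrite('pics/c7.png',cv2.resize(a[60:360,160:400],None,fx=2,fy=2,interpolation=cv2.INTER_CUBIC))
```

```text
holder x,y,z mm -0.08 1.88 26.42
pos [0.5349 0.1629 0.0264] rot [179.99  -0.44  -6.62] gap 0.0277 t 13.25 F [1.63 4.59 2.58]
d [ 0.0001 -0.0026  0.0002] r [ 0.01 -0.44  0.08]
```

View pics/c7.png

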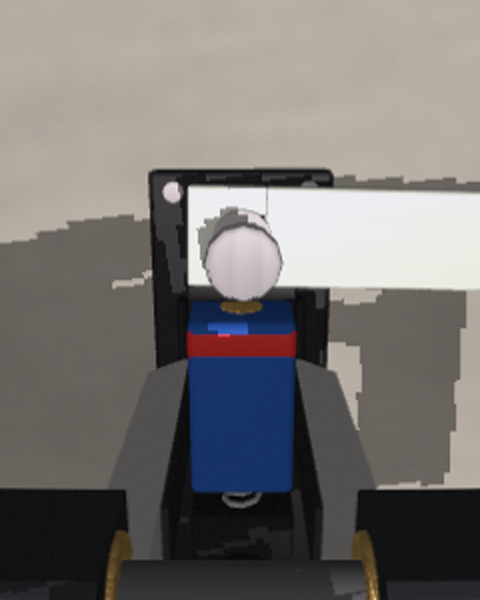

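The cell is flat on the floor with its red band toward the plate (TCP y=1.9 mm, about 3 mm short). I'll ease it forward 2.5 mm, release and lift.

Emit:
play_rows([
  {"dx": 0,"dy": -0.0015,"dz": 0,"rx": 0,"ry": 0,"rz": 0,"hand": 1},
  {"dx": 0,"dy": -0.0025,"dz": 0,"rx": 0,"ry": 0,"rz": 0,"hand": 1},
  {"dx": 0,"dy": -0.0025,"dz": 0,"rx": 0,"ry": 0,"rz": 0,"hand": 1},
  {"dx": 0,"dy": -0.0025,"dz": 0,"rx": 0,"ry": 0,"rz": 0,"hand": 0.4},
  {"dx": 0,"dy": -0.0025,"dz": 0,"rx": 0,"ry": 0,"rz": 0,"hand": 0},
  {"dx": 0,"dy": -0.0025,"dz": 0,"rx": 0,"ry": 0,"rz": 0,"hand": 0},
  {"dx": 0,"dy": -0.0025,"dz": 0,"rx": 0,"ry": 0,"rz": 0,"hand": 0},
  {"dx": 0,"dy": -0.0025,"dz": -0.02,"rx": 0,"ry": 0,"rz": 0,"hand": 0},
  {"dx": 0,"dy": -0.0025,"dz": -0.06,"rx": 0,"ry": 0,"rz": 0,"hand": 0},
  {"dx": 0,"dy": -0.0025,"dz": -0.11,"rx": 0,"ry": 0,"rz": 0,"hand": 0},
])

```text
clock: 14.3
position: [0.5314, 0.1639, 0.1333]
tool_rot: [179.7, 0.1, -6.7]
ft_force: [1.1, -0.6, -0.0]
finger_gap: 0.0472
```

Emit:
play_rows([
  {"dx": 0,"dy": 0.04,"dz": -0.02,"rx": 0,"ry": 0,"rz": 0,"hand": 0},
  {"dx": 0,"dy": 0.07,"dz": -0.04,"rx": 0,"ry": 0,"rz": 0,"hand": 0},
  {"dx": 0,"dy": 0.07,"dz": -0.04,"rx": 0,"ry": 0,"rz": 0,"hand": 0},
  {"dx": 0,"dy": 0.07,"dz": -0.04,"rx": 0,"ry": 0,"rz": 0,"hand": 0},
])

```text
clock: 14.7
position: [0.5253, 0.095, 0.1756]
tool_rot: [179.9, -0.3, -6.7]
ft_force: [0.1, 1.4, 0.0]
finger_gap: 0.0468
```

Run:
```python
from h import *
where()
f=grab('wrist'); a=f['image']; cell(f,.034); cv2.imwrite('pics/c8.png',cv2.resize(a[0:225,200:480],None,fx=2.66,fy=2.66,interpolation=cv2.INTER_CUBIC))
print(read_state()['finger_gap'])
```

```text
holder x,y,z mm -1.73 -66.66 175.58
blue (266, 100, 32, 47) ((534.3565673828125, 160.74769592285156), (40.31184005737305, 27.97368049621582), 83.2177734375)
red (489, 370, 26, 21) ((759.80615234375, -163.35308837890625), (30.72208595275879, 29.387672424316406), 83.72740173339844)
red (152, 296, 36, 10) ((395.74267578125, -5.056927680969238), (10.460039138793945, 37.444847106933594), 81.6917724609375)
red (477, 270, 83, 68) ((770.781982421875, -57.61509704589844), (103.42962646484375, 65.13587188720703), 57.37086486816406)
red (266, 92, 32, 8) ((537.1484375, 184.36024475097656), (5.900959491729736, 27.224777221679688), 83.97911834716797)
red (421, 54, 26, 20) ((671.25927734375, 196.55392456054688), (22.536144256591797, 14.271055221557617), 5.1039886474609375)
0.046761402269053766
```

View pics/c8.png

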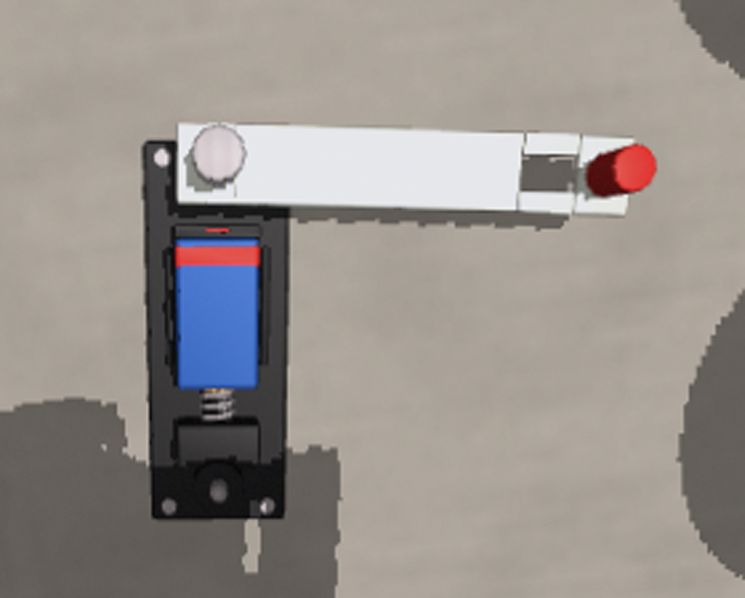

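The cell is seated: red end against the plate at (217,235), with its centre within 1 mm of target. Next is the strap; the knob top is at (635,166).

Run:
```python
from h import *
to([.6637,.1952,.15],82)
```

```text
pos [0.5249 0.0956 0.1746] rot [179.84  -0.21  -6.66] gap 0.0468 t 14.75 F [ 0.37 -0.43 -0.55]
d [ 0.1263 -0.1151  0.0248] r [ 2.800e-01 -4.000e-02 -8.866e+01]
```

Emit:
play_rows([
  {"dx": 0.126,"dy": -0.115,"dz": 0.024,"rx": 0,"ry": 0,"rz": -88.7,"hand": 0},
  {"dx": 0.126,"dy": -0.115,"dz": 0.024,"rx": 0,"ry": 0,"rz": -88.7,"hand": 0},
  {"dx": 0.126,"dy": -0.115,"dz": 0.024,"rx": 0,"ry": 0,"rz": -88.7,"hand": 0},
  {"dx": 0.126,"dy": -0.115,"dz": 0.024,"rx": 0,"ry": 0,"rz": -88.7,"hand": 0},
  {"dx": 0.126,"dy": -0.115,"dz": 0.024,"rx": 0,"ry": 0,"rz": -88.7,"hand": 0},
  {"dx": 0.126,"dy": -0.115,"dz": 0.024,"rx": 0,"ry": 0,"rz": -88.7,"hand": 0},
  {"dx": 0.126,"dy": -0.115,"dz": 0.024,"rx": 0,"ry": 0,"rz": -88.7,"hand": 0},
  {"dx": 0.126,"dy": -0.115,"dz": 0.024,"rx": 0,"ry": 0,"rz": -88.7,"hand": 0},
  {"dx": 0.126,"dy": -0.115,"dz": 0.024,"rx": 0,"ry": 0,"rz": -88.7,"hand": 0},
  {"dx": 0.126,"dy": -0.115,"dz": 0.024,"rx": 0,"ry": 0,"rz": -88.7,"hand": 0},
])

```text
clock: 15.75
position: [0.6628, 0.1964, 0.1492]
tool_rot: [179.9, 0.2, 79.8]
ft_force: [0.3, -1.1, 0.8]
finger_gap: 0.0468
```

Run:
```python
from h import *
to([.6637,.1952,.12],82)
```

```text
pos [0.6628 0.1964 0.1492] rot [179.92   0.22  79.76] gap 0.0468 t 15.75 F [ 0.26 -1.06  0.76]
d [-0.0009  0.001   0.0292] r [ 0.08  0.22 -2.24]
```

Emit:
play_rows([
  {"dx": -0.001,"dy": 0.001,"dz": 0.02,"rx": 0,"ry": 0,"rz": -2.2,"hand": 0},
  {"dx": -0.001,"dy": 0.001,"dz": 0.05,"rx": 0,"ry": 0,"rz": -2.2,"hand": 0},
  {"dx": -0.001,"dy": 0.001,"dz": 0.075,"rx": 0,"ry": 0,"rz": -2.2,"hand": 0},
  {"dx": -0.001,"dy": 0.001,"dz": 0.088,"rx": 0,"ry": 0,"rz": -2.2,"hand": 0},
  {"dx": -0.001,"dy": 0.001,"dz": 0.093,"rx": 0,"ry": 0,"rz": -2.2,"hand": 0},
  {"dx": -0.001,"dy": 0.001,"dz": 0.093,"rx": 0,"ry": 0,"rz": -2.2,"hand": 0.5},
  {"dx": -0.001,"dy": 0.001,"dz": 0.093,"rx": 0,"ry": 0,"rz": -2.2,"hand": 1},
  {"dx": -0.001,"dy": 0.001,"dz": 0.093,"rx": 0,"ry": 0,"rz": -2.2,"hand": 1},
  {"dx": -0.001,"dy": 0.001,"dz": 0.093,"rx": 0,"ry": 0,"rz": -2.2,"hand": 1},
  {"dx": -0.001,"dy": 0.001,"dz": 0.093,"rx": 0,"ry": 0,"rz": -2.2,"hand": 1},
])

```text
clock: 16.75
position: [0.6661, 0.1935, 0.0605]
tool_rot: [179.5, 0.1, 81.5]
ft_force: [1.1, -0.5, -0.0]
finger_gap: 0.0131
```

Emit:
play_rows([
  {"dx": 0,"dy": 0,"dz": 0,"rx": 0,"ry": 0,"rz": 0,"hand": 1},
  {"dx": 0,"dy": 0,"dz": 0,"rx": 0,"ry": 0,"rz": 0,"hand": 1},
  {"dx": 0,"dy": 0,"dz": 0,"rx": 0,"ry": 0,"rz": 0,"hand": 1},
  {"dx": 0,"dy": 0,"dz": -0.003,"rx": 0,"ry": 0,"rz": 0,"hand": 1},
  {"dx": 0,"dy": 0,"dz": -0.007,"rx": 0,"ry": 0,"rz": 0,"hand": 1},
  {"dx": 0,"dy": 0,"dz": -0.011,"rx": 0,"ry": 0,"rz": 0,"hand": 1},
  {"dx": 0,"dy": 0,"dz": -0.0155,"rx": 0,"ry": 0,"rz": 0,"hand": 1},
  {"dx": 0,"dy": 0,"dz": -0.0155,"rx": 0,"ry": 0,"rz": 0,"hand": 1},
])

```text
clock: 17.55
position: [0.6658, 0.1934, 0.0759]
tool_rot: [179.6, 0.1, 81.5]
ft_force: [3.7, -0.5, -0.7]
finger_gap: 0.0127
```

Run:
```python
from h import *
s=read_state(); p=s['position']; P=O+.052*U; v=p[:2]-P; a0=np.degrees(np.arctan2(v[1],v[0])); r=np.hypot(*v); print(p,s['tool_rot'],'r',r,'ang',a0,s['ft_force'],s['finger_gap'])
R=Ro.from_euler('xyz',s['tool_rot'],degrees=True)
end=YAW-90; print(end-a0)
for k in range(1,14):
    a=np.radians(a0+(end-a0)*k/13); q=P+.124*np.array([np.cos(a),np.sin(a)])
    print(k,(R.inv().apply([q[0]-p[0],q[1]-p[1],0])).round(4),'rz',round(-(end-a0)*k/13,1))
f=grab('wrist'); cv2.imwrite('pics/c9.png',f['image'])
```

```text
[0.66577692 0.19339117 0.07588073] [1.79582600e+02 1.39101136e-01 8.14994922e+01] r 0.12638522391879684 ang -8.762641311038776 [ 3.65565344 -0.52079775 -0.66535304] 0.012741299525512464
-87.93735868896123
1 [-0.0146 -0.0033  0.    ] rz 6.8
2 [-0.029 -0.006  0.   ] rz 13.5
3 [-0.043  -0.0103  0.    ] rz 20.3
4 [-0.0563 -0.0162  0.    ] rz 27.1
5 [-0.0689 -0.0237 -0.    ] rz 33.8
6 [-0.0805 -0.0326 -0.    ] rz 40.6
7 [-0.091  -0.0428 -0.0001] rz 47.4
8 [-0.1002 -0.0542 -0.0002] rz 54.1
9 [-0.108  -0.0665 -0.0002] rz 60.9
10 [-0.1143 -0.0797 -0.0003] rz 67.6
11 [-0.119  -0.0936 -0.0004] rz 74.4
12 [-0.122  -0.1079 -0.0005] rz 81.2
13 [-0.1234 -0.1225 -0.0006] rz 87.9
```

View pics/c9.png

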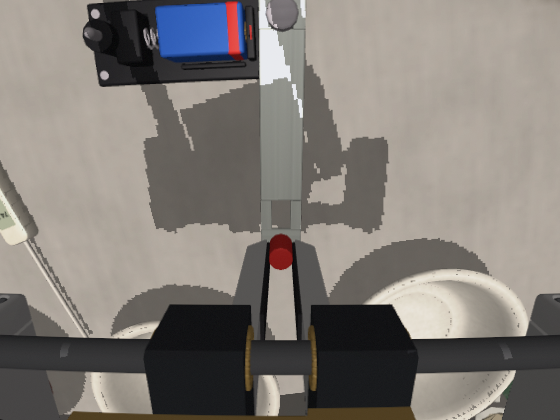

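Run:
```python
from h import *
f=grab('wrist'); 
g=cv2.cvtColor(f['image'],cv2.COLOR_BGR2GRAY).astype(float)
for z in(.04,.0555): print(z,[round(float(np.linalg.norm(onz(f,(260.5,r),z)-onz(f,(303.5-(r-130)*.02,r),z))),4) for r in(130,180)])
s=read_state(); p=s['position']; P=O+.052*U; v=p[:2]-P; a0=np.degrees(np.arctan2(v[1],v[0])); r=np.hypot(*v)
R=Ro.from_euler('xyz',s['tool_rot'],degrees=True); end=YAW-90
for k in range(1,14):
    a=np.radians(a0+(end-a0)*k/13); q=P+r*np.array([np.cos(a),np.sin(a)])
    print(k,(R.inv().apply([q[0]-p[0],q[1]-p[1],0]))[:2].round(4),'rz',round(-(end-a0)*k/13,1))
```

```text
0.04 [0.0253, 0.0258]
0.0555 [0.0234, 0.0238]
1 [-0.0149 -0.0009] rz 6.8
2 [-0.0295 -0.0036] rz 13.5
3 [-0.0438 -0.008 ] rz 20.3
4 [-0.0574 -0.0141] rz 27.1
5 [-0.0702 -0.0217] rz 33.8
6 [-0.0821 -0.0308] rz 40.6
7 [-0.0928 -0.0412] rz 47.3
8 [-0.1022 -0.0528] rz 54.1
9 [-0.1101 -0.0654] rz 60.9
10 [-0.1165 -0.0788] rz 67.6
11 [-0.1213 -0.093 ] rz 74.4
12 [-0.1244 -0.1076] rz 81.2
13 [-0.1257 -0.1224] rz 87.9
```

The apparent strap width (24 mm at the raised height) confirms the lift. Now the swing.

Emit:
play_rows([
  {"dx": -0.015,"dy": -0.001,"dz": 0,"rx": 0,"ry": 0,"rz": 6.8,"hand": 1},
  {"dx": -0.0295,"dy": -0.0036,"dz": 0,"rx": 0,"ry": 0,"rz": 13.5,"hand": 1},
  {"dx": -0.0438,"dy": -0.008,"dz": 0,"rx": 0,"ry": 0,"rz": 20.3,"hand": 1},
  {"dx": -0.0574,"dy": -0.0141,"dz": 0,"rx": 0,"ry": 0,"rz": 27.1,"hand": 1},
  {"dx": -0.0702,"dy": -0.0217,"dz": 0,"rx": 0,"ry": 0,"rz": 33.8,"hand": 1},
  {"dx": -0.0821,"dy": -0.0308,"dz": 0,"rx": 0,"ry": 0,"rz": 40.6,"hand": 1},
  {"dx": -0.0928,"dy": -0.0412,"dz": 0,"rx": 0,"ry": 0,"rz": 47.3,"hand": 1},
  {"dx": -0.0928,"dy": -0.0412,"dz": 0,"rx": 0,"ry": 0,"rz": 47.3,"hand": 1},
])

```text
clock: 18.45
position: [0.6092, 0.1063, 0.0744]
tool_rot: [179.7, 0.0, 34.1]
ft_force: [1.9, -2.7, -1.4]
finger_gap: 0.0127
```

```bash
cat > arc.py <<'E'
from h import *
s=read_state(); p=s['position']; P=O+.052*U; v=p[:2]-P; a0=np.degrees(np.arctan2(v[1],v[0])); r=np.hypot(*v)
print(p,s['tool_rot'].round(2),'F',s['ft_force'].round(2),'r',r,'ang',a0,s['finger_gap'])
R=Ro.from_euler('xyz',s['tool_rot'],degrees=True); end=YAW-90
for k in range(1,7):
    a=np.radians(a0+(end-a0)*k/6); q=P+.1262*np.array([np.cos(a),np.sin(a)])
    print(k,(R.inv().apply([q[0]-p[0],q[1]-p[1],0])).round(4),'rz',round(-(end-a0)*k/6,1))
E
python3 arc.py
```

```text
[0.60922789 0.10625662 0.07435587] [1.7967e+02 2.0000e-02 3.4130e+01] F [ 1.89 -2.73 -1.41] r 0.12645824459027666 ang -57.2767554215226 0.012720811113042546
1 [-0.0144 -0.0014 -0.    ] rz 6.6
2 [-0.0286 -0.0043 -0.    ] rz 13.1
3 [-0.0424 -0.0087 -0.    ] rz 19.7
4 [-0.0555 -0.0147 -0.0001] rz 26.3
5 [-0.0679 -0.0221 -0.0001] rz 32.9
6 [-0.0794 -0.0309 -0.0001] rz 39.4
```

Emit:
play_rows([
  {"dx": -0.0144,"dy": -0.0014,"dz": -0.0015,"rx": 0,"ry": 0,"rz": 6.6,"hand": 1},
  {"dx": -0.0286,"dy": -0.0043,"dz": -0.0015,"rx": 0,"ry": 0,"rz": 13.1,"hand": 1},
  {"dx": -0.0424,"dy": -0.0087,"dz": -0.0015,"rx": 0,"ry": 0,"rz": 19.7,"hand": 1},
  {"dx": -0.0555,"dy": -0.0147,"dz": -0.0015,"rx": 0,"ry": 0,"rz": 26.3,"hand": 1},
  {"dx": -0.0679,"dy": -0.0221,"dz": -0.0015,"rx": 0,"ry": 0,"rz": 32.9,"hand": 1},
  {"dx": -0.0794,"dy": -0.0309,"dz": -0.0015,"rx": 0,"ry": 0,"rz": 39.4,"hand": 1},
  {"dx": -0.0794,"dy": -0.0309,"dz": -0.0015,"rx": 0,"ry": 0,"rz": 39.4,"hand": 1},
  {"dx": -0.0794,"dy": -0.0309,"dz": -0.0015,"rx": 0,"ry": 0,"rz": 39.4,"hand": 1},
])

```text
clock: 19.25
position: [0.5262, 0.0871, 0.0752]
tool_rot: [179.6, -0.1, -5.0]
ft_force: [-0.2, -6.3, -2.0]
finger_gap: 0.013
```

```bash
python3 arc.py; python3 -c "
from h import *
f=grab('wrist'); cv2.imwrite('pics/c10.png',f['image'])"
```

```text
[0.52616432 0.08708807 0.07519242] [ 1.7956e+02 -1.1000e-01 -5.0400e+00] F [-0.17 -6.32 -2.02] r 0.1264147003599538 ang -96.67885410910827 0.013009720839642186
1 [-0.     -0.0002 -0.    ] rz 0.0
2 [-0.     -0.0002 -0.    ] rz 0.0
3 [-0.     -0.0002 -0.    ] rz 0.0
4 [-0.     -0.0002 -0.    ] rz 0.0
5 [-0.     -0.0002 -0.    ] rz 0.0
6 [-0.     -0.0002 -0.    ] rz 0.0
```

View pics/c10.png

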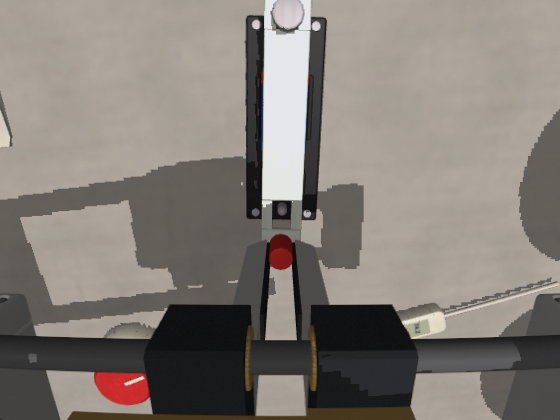

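The strap lies along the holder, with the bolt centred in its slot at (282,209). Next I lower it, release and retreat.

Emit:
play_rows([
  {"dx": 0,"dy": 0,"dz": 0.004,"rx": 0,"ry": 0,"rz": 0,"hand": 1},
  {"dx": 0,"dy": 0,"dz": 0.008,"rx": 0,"ry": 0,"rz": 0,"hand": 1},
  {"dx": 0,"dy": 0,"dz": 0.012,"rx": 0,"ry": 0,"rz": 0,"hand": 1},
  {"dx": 0,"dy": 0,"dz": 0.0145,"rx": 0,"ry": 0,"rz": 0,"hand": 1},
  {"dx": 0,"dy": 0,"dz": 0.0145,"rx": 0,"ry": 0,"rz": 0,"hand": 1},
  {"dx": 0,"dy": 0,"dz": 0.0145,"rx": 0,"ry": 0,"rz": 0,"hand": 0.5},
  {"dx": 0,"dy": 0,"dz": 0.0145,"rx": 0,"ry": 0,"rz": 0,"hand": 0},
  {"dx": 0,"dy": 0,"dz": 0.0145,"rx": 0,"ry": 0,"rz": 0,"hand": 0},
  {"dx": 0,"dy": 0,"dz": 0.0145,"rx": 0,"ry": 0,"rz": 0,"hand": 0},
  {"dx": 0,"dy": 0,"dz": 0.0145,"rx": 0,"ry": 0,"rz": 0,"hand": 0},
])

```text
clock: 20.3
position: [0.5278, 0.089, 0.0614]
tool_rot: [179.8, -0.3, -5.2]
ft_force: [0.5, -0.6, 0.0]
finger_gap: 0.0466
```

Emit:
play_rows([
  {"dx": 0,"dy": 0,"dz": -0.02,"rx": 0,"ry": 0,"rz": 0,"hand": 0},
  {"dx": 0,"dy": 0,"dz": -0.05,"rx": 0,"ry": 0,"rz": 0,"hand": 0},
  {"dx": 0,"dy": 0.02,"dz": -0.09,"rx": 0,"ry": 0,"rz": 0,"hand": 0},
  {"dx": 0,"dy": 0.04,"dz": -0.11,"rx": 0,"ry": 0,"rz": 0,"hand": 0},
  {"dx": 0,"dy": 0.04,"dz": -0.11,"rx": 0,"ry": 0,"rz": 0,"hand": 0},
  {"dx": 0,"dy": 0.04,"dz": -0.11,"rx": 0,"ry": 0,"rz": 0,"hand": 0},
])

```text
clock: 20.9
position: [0.5236, 0.0494, 0.1714]
tool_rot: [179.9, -0.3, -5.2]
ft_force: [-0.0, 0.3, -0.9]
finger_gap: 0.047
```

```bash
python3 -c "
from h import *
to([.5,.1,.2],-7)
f=grab('wrist')
a=cv2.resize(f['image'][0:260,200:400],None,fx=2.2,fy=2.2,interpolation=cv2.INTER_CUBIC)
g=grab('scene')['image'][150:230,220:310]
b=cv2.resize(g,(360,320),interpolation=cv2.INTER_CUBIC); b=cv2.copyMakeBorder(b,0,a.shape[0]-320,0,0,0)
cv2.imwrite('pics/c11.png',np.hstack([a,b]))"
```

```text
pos [0.5236 0.0494 0.1714] rot [179.88  -0.34  -5.23] gap 0.047 t 20.9 F [-0.01  0.27 -0.92]
d [-0.0279 -0.0481 -0.0288] r [ 0.12 -0.34  1.77]
```

View pics/c11.png

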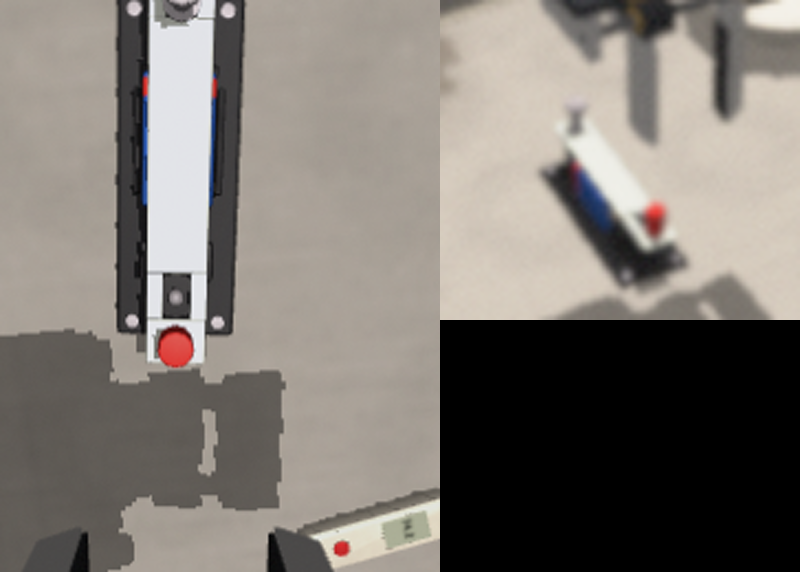

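```bash
python3 -c "
from h import *
f=grab('wrist'); q=lambda u,v,z: onz(f,(200+u/2.2,v/2.2),z)
for z in(.04,.045,.051): print(z,'strap length pivot-edge..outer',np.linalg.norm(q(178,362,z)-q(178,272,z)), 'width',np.linalg.norm(q(148,300,z)-q(206,300,z)))
b=q(177,297,.047); s=q(176.5,296.5,.04); print(b,s,'bolt exp',O-.054*U,'slot-bolt',np.linalg.norm((b-s)[:2]))
print(manip.sign_off()); print(read_state()['clock'])
"
```

```text
0.04 strap length pivot-edge..outer 0.0355253792003556 width 0.022884927127075627
0.045 strap length pivot-edge..outer 0.03492785923439503 width 0.022500013547382028
0.051 strap length pivot-edge..outer 0.034210835275242324 width 0.02203811725174973
[0.52774932 0.10735006 0.047     ] [0.5275196  0.10694926 0.04      ] bolt exp [0.52849978 0.10736878] slot-bolt 0.0004619663476556636
the job is handed in; nothing more can be done
None
the job is handed in; nothing more can be done
```

I loaded the cell into the black holder and swung the strap over it onto the second bolt, then handed the job in at about 21 s. The sign-off gives no verdict.

- **Cell:** I lifted it from the cradle by its ends, set it on the table and regripped it by its sides. I then pushed its plain end tilted into the spring, lowered the red end behind the contact plate and let go. A close wrist picture showed it flat between the two, about 1 mm from its expected place and within about 0.5° of the holder's axis.
- **Strap:** I lifted it about 15 mm by the knob, swung it over and lowered it. The last picture shows the bolt centred in the slot, about 0.5 mm off.
- **Strap height:** After the final release I had no direct measurement. The gripper was within 1 mm of its height at the original grasp when it let go. The strap's width in the last picture read 22.9 mm against its real 24 mm, which fits best with it being fully down.
- **Clearance:** At the end the gripper was more than 10 cm above everything, with no contact force beyond noise. I did not measure whether any bystander moved. No move was planned to touch one, and the forces showed no sign of it.

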